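Open a child-resistant tablet bottle in the bottle holder

TASK

Take the square tablet bottle, still closed, and seat it upright and fully down in the square pocket of the bottle holder. Then press its push-and-turn cap down, twist it anticlockwise until it is free, and lift it straight off while the bottle stays seated; finish still holding the cap level in the gripper, a few centimetres above the bottle's mouth. Leave the other bottles as they stand.

Things in the scene. Friction and masses are not known exactly. Their poses are not given: they have to be found in the camera images.
- bottle: The bottle to open, loose, 0.12 to 0.2 kg: white plastic, square body 56 x 56 mm (sides normal to its x and y axes), 80 mm high, sloping shoulder to 87 mm, round neck of 31 mm diameter (37 mm over the bayonet ledges), foil-sealed mouth at 108 mm. Origin: centre of its underside, z up. Can be lifted by its locked cap or by the body.
- cap: Push-and-turn cap of that bottle: round, ribbed, 44 mm diameter, 23 mm high, 25 g. Origin: centre of its lower rim, z up. Locked: origin 94 mm above the bottle's origin, x axis parallel to the bottle's x (4 degrees of play), rim 7 mm above the shoulder; a spring liner inside holds it up against the bayonet with 9 N, and the bottle can be carried by it.
- pocket (a point): Centre of the floor of the holder's square pocket, 10 mm above the counter; its x and y axes are normal to the pocket's walls, z up. The pocket is 58.5 x 58.5 mm and 28 mm deep, with a mouth flared at 45 degrees over the top 4 mm to 66.5 x 66.5 mm.
- stand: The bottle holder, screwed to the counter: a grey plastic block 100 x 190 x 38 mm (its x, y, z) with two pockets along its y axis: the square one centred at y = -45 mm and an empty round one, 68 mm diameter, centred at y = +47 mm. Origin: centre of its underside.
- tub: Bystander: short round white bottle with a ribbed cap, 61 mm diameter, 78 mm high, loose. Origin: centre of its underside.
- syrup: Bystander: round amber syrup bottle with a narrow white cap, 55 mm diameter, 121 mm high, loose. Origin: centre of its underside.
- tray: Bystander: flat counting tray with spatula, 150 x 200 x 20 mm, fixed. Origin: centre of its underside.
- cap_top (a point): Centre of the cap's top face, 23 mm above its origin. To open: press down 4 to 5 mm (13 to 14 N; hard stop at 5 mm), keep pressing, turn 60 degrees anticlockwise seen from above (free from about 40 to 80 degrees, where an end stop is), then lift. Unpressed it will not turn; once turned, the liner pushes it up 3 mm or more when the pressing ends.
Not all that is in view belongs to the job. Of the things that look like the cap, the largest one is meant.

How it is judged:
On the way, in this order (a step that is already met when the one before it is completed fails the run):
1. the closed bottle is seated upright and fully down in the square pocket (z of bottle in the frame of pocket below 0.003 m and horizontal distance between bottle and pocket below 0.005 m and angle between bottle's own z axis and vertical below 0.05 rad and angle between the x axis of cap and the x axis of bottle, either way round below 0.15 rad and z of cap in the frame of bottle below 0.097 m), for 0.1 s.
2. the cap is turned while pressed down, the bottle staying in the pocket (angle between the x axis of cap and the x axis of bottle, either way round between 0.2 and 0.7 rad and z of cap in the frame of bottle between 0.08 and 0.092 m and z of bottle in the frame of pocket below 0.002 m and horizontal distance between bottle and pocket below 0.005 m and contact force between bottle and stand above 6 N).
At the end, for the whole second after the job is handed in: Bottle upright (3 deg) in the square pocket, within 3 mm of its floor and 5 mm of its centre. Cap gripped, still, level (11 deg), free of the bottle, its lower rim 15 to 120 mm above the mouth, within 25 mm of straight above. Other bottles neither moved (25 mm) nor tipped (z of bottle in the frame of pocket below 0.003 m and horizontal distance between bottle and pocket below 0.005 m and angle between bottle's own z axis and vertical below 0.05 rad and z of cap in the frame of bottle between 0.123 and 0.23 m and horizontal distance between cap and bottle below 0.025 m and angle between cap's own z axis and vertical below 0.2 rad and contact force between the fingers and cap above 1 N and contact force between cap and bottle below 0.1 N and linear speed of cap below 0.03 m/s and linear speed of bottle below 0.02 m/s); the arm keeps its last pose, push and grip.
It fails at once if another bottle is moved more than 25 mm or tipped (distance of any of tub, syrup from where it was at the start of the episode above 0.025 m or angle between any of tub, syrup's own z axis and vertical above 0.3 rad).
It also fails if it takes over 48 s, if anything falls off the work surface, if the arm or the gripper's body presses on something with over 40 N, if the wrist force passes 120 N, or if a joint passes its speed limit or range.

ROBOT

A 6-joint arm with a two-finger parallel gripper is mounted at the origin on the work surface. World frame = base frame: x ahead of the robot, y to its left, z up, the work surface at z = 0. Lengths are in m, angles in rad, forces in N, time in s.
With the tool pointing down it reaches from about 0.35 to 0.775 m from the base axis. Payload 5.5 kg.
Tool frame: the origin (TCP) lies between the finger pads; the fingertips stand 17 mm ahead of it and the grasp point (between the pads) lies 2 mm behind it (env.tip_reach is the distance from the TCP to the fingertips, in m); z points along the fingers, y is the line along which they close (so a half turn about z gives the same grasp; the last joint's range is limited). The gripper opens to 85 mm and grips with 20 to 120 N. Pads are 22 mm wide; open, the fingers measure 114 mm over their backs; the gripper's body (76 mm by 85 mm) begins 54 mm behind the grasp point. The pads swing forward as they close: fully open they stand 13 mm farther back than shut.
Start: joints at [1.057, 0.313, 0.046, 1.304, 0, 1.431], TCP at [0.21, 0.535, 0.248] pointing down, gripper open.
Joint ranges: [-2.76, 2.76], [-0.86, 1.69], [-1.03, 1.26], [-2.2, 2.34], [-1.47, 1.5], [-3.14, 3.14]. Speed limits (rad/s): [2.57, 2.57, 3.14, 3.14, 3.14, 3.14].

INTERFACE

Orientations are given as a unit quaternion [w, x, y, z].
In Python, from workcell import get_obs, imaging, close_job, env gives the robot as it stands.
- The arm moves only by the tool drive_tool, never from a script. Its arguments are lists of equal length, an entry for each row: "gripper": the closure, from 0 (fully open) to 1 (shut); "offset": the shift along the world's x, y, z in units of 30 mm (1.0 is 30 mm), a list of three; "angular": the turn, a rotation vector about the world's x, y, z in units of 5 degrees (1.0 is 5 degrees), a list of three. In form: {"gripper": [gripper, ...], "offset": [[x, y, z], ...], "angular": [[rx, ry, rz], ...]}. A call has 1 to 8 rows; each row shifts and turns the commanded pose from where the row before left it; what a row does not reach is not made up. A row lasts 1/12 s, in which the tool goes at most 41.7 mm and 7.16 degrees, less where a joint would pass 70% of its speed; a pose out of reach is approached as far as the arm can. A call is refused whole if a number of a shift passes 1 or a number of a turn 1, either way. A call with a gripper value outside its range is refused whole. The fingers move at their own pace and stop on an object; "newtons" is the grip in N (left out, the last holds). Time passes only in rows, so rows that do not move let the fingers close. It gives the time, the measured TCP pose, the force, the opening and the grip force at its end, in the units of the state.
- get_obs(): the state, without advancing time (a new reading comes with each control period).
- imaging.snapshot(name): name is "scene" or "top" or "wrist"; returns the picture (420x560x3 uint8, red, green, blue); there is no depth.
- imaging.camera_info(name): a dict with "mtx" (3x3 intrinsics, pixels), "k1" (the pictures are not rectified: a ray, as slopes to the right and down, at radius r is drawn at 1 + k1 r^2 times it, then the intrinsics apply), "T" (4x4, takes a point from camera to world coordinates); the wrist camera has in their place "T_tool_cam" (4x4, takes a point from camera to tool coordinates, whose origin is the TCP and whose axes are the flange's). Camera axes: x right, y up, looking along -z (the intrinsics and any distortion apply to the point x, -y, -z); pixel columns grow to the right and rows downward; lengths in m; the calibration is good to about 2 mm. A picture is of the moment at which its call begins: read the wrist's pose just before it. camera_info takes no time and is no camera call.
- close_job(): hands the job in; it is judged then, once.
The state is a dict: "clock": time; "joint_positions": joint angles; "joint_vel": joint speeds; "joint_torque": joint torques, N m; "eef_pos": TCP position; "tool_rot": TCP orientation; "contact_force": force on the tool from outside, world axes, zero at the start; "wrist_torque": the same for the moment, N m; "opening": finger opening in m; "gripper_force": force on a finger pad.
Only numpy, scipy, OpenCV 4.12 (cv2) and the standard library are available. Lean on these libraries where they do the work, as an engineer would, in place of code of your own. Each camera call takes 0.05 s, during which the arm holds its last target. There are 200 camera calls.

## Working session

There is one attempt and no reset: what is moved stays moved. The work goes in short steps, Python scripts to look and compute and a tool call to move; the robot and the scene stay as the last step left them, time stands still between calls to the robot, and variables do not carry over. Pictures are saved under pics/ and viewed, at most 13 in all, crops included, and the job is handed in when it is done.

Besides the shell and the picture viewer there is one more tool, called after ">>>" by a JSON object that holds its "fn" and its "kwargs", one argument or row to a line. drive_tool: Moves the arm, as the interface text tells. Its arguments: {"type":"object","properties":{"gripper":{"type":"array","items":{"type":"number"}},"offset":{"type":"array","items":{"type":"array","items":{"type":"number"}}},"angular":{"type":"array","items":{"type":"array","items":{"type":"number"}}},"newtons":{"type":"number"}},"required":["gripper","offset","angular"]}

```bash
mkdir -p pics; ls; python3 - <<'E'
from workcell import get_obs, imaging, env
import cv2,numpy as np
for n in ["scene","top"]:
    im=imaging.snapshot(n); cv2.imwrite(f"pics/{n}0.png",im[:,:,::-1]); 
    i=imaging.camera_info(n);print(n,{k:np.round(v,4).tolist() for k,v in i.items()})
i=imaging.camera_info("wrist");print({k:np.round(v,4).tolist() for k,v in i.items()})
print(get_obs(),env.tip_reach)
E
```

```text
pics
scene {'mtx': [[531.0901, 0.0, 276.6213], [0.0, 531.0901, 206.2701], [0.0, 0.0, 1.0]], 'k1': -0.0346, 'T': [[0.4451, -0.6869, 0.5745, 1.242], [0.8954, 0.335, -0.2932, -0.3154], [0.009, 0.6449, 0.7642, 1.0359], [0.0, 0.0, 0.0, 1.0]]}
top {'mtx': [[435.1273, 0.0, 270.7989], [0.0, 435.1273, 210.2498], [0.0, 0.0, 1.0]], 'k1': 0.0304, 'T': [[0.0269, 0.9933, -0.1124, 0.4391], [-0.9995, 0.0248, -0.0197, 0.0366], [-0.0168, 0.1128, 0.9935, 1.0447], [0.0, 0.0, 0.0, 1.0]]}
{'mtx': [[322.9737, 0.0, 277.8626], [0.0, 322.9737, 212.2878], [0.0, 0.0, 1.0]], 'k1': -0.0633, 'T_tool_cam': [[0.0001, 0.9494, 0.3142, 0.0809], [1.0, -0.0001, 0.0001, -0.001], [0.0001, 0.3142, -0.9494, -0.1269], [0.0, 0.0, 0.0, 1.0]]}
{'clock': 0.1, 'joint_positions': array([ 1.05738326e+00,  3.13924781e-01,  4.50935853e-02,  1.30362101e+00,
       -4.36985222e-05,  1.43120903e+00]), 'joint_vel': array([-0.0013674 , -0.00288015,  0.00282096,  0.00176708,  0.00170995,
        0.00154373]), 'joint_torque': array([ 2.58814398e-03, -4.81724060e+01,  2.99244583e+01,  1.26572396e-02,
       -6.63173273e-05,  8.76680360e-06]), 'eef_pos': array([0.20977507, 0.5348985 , 0.24749874]), 'tool_rot': array([-2.44849625e-04,  1.85826360e-01,  9.82582250e-01, -7.91206219e-04]), 'contact_force': array([-0.17188052, -0.18088197, -0.80046564]), 'wrist_torque': array([ 0.0102007 , -0.00562896, -0.01917215]), 'gripper_force': 0.0, 'opening': 0.08529185689628747} 0.017
```

View pics/top0.png

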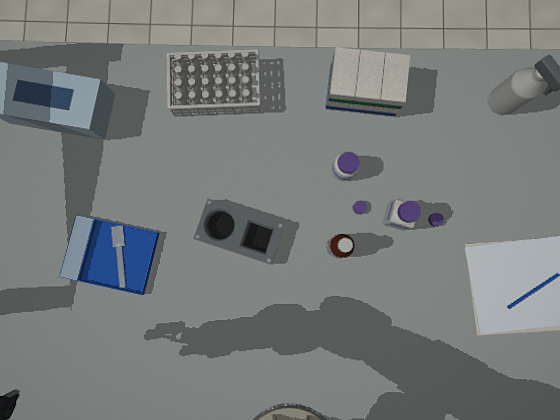

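View pics/scene0.png

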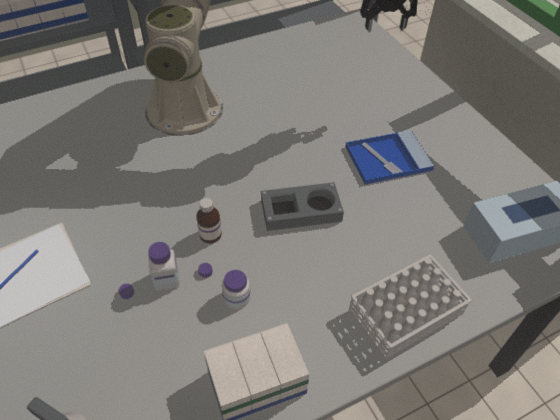

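Candidates in the top view: the purple cap on the square bottle (409,212), the purple cap on the round tub (347,163), and small loose purple caps at (360,207) and (436,219). The syrup bottle has a white cap at (345,245). I pick the square-bodied one at (409,212) and will check it in a close crop.

```bash
python3 - <<'E'
import cv2,numpy as np
im=cv2.imread("pics/top0.png")
a=cv2.resize(im[145:265,325:455][:, :],None,fx=5,fy=5,interpolation=cv2.INTER_CUBIC)  # 650x600
b=cv2.resize(im[190:270,185:295],None,fx=7,fy=7,interpolation=cv2.INTER_CUBIC)
cv2.imwrite("pics/c_bottle.png",a);cv2.imwrite("pics/c_stand.png",b)
E
```

```text
(no output)
```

View pics/c_bottle.png

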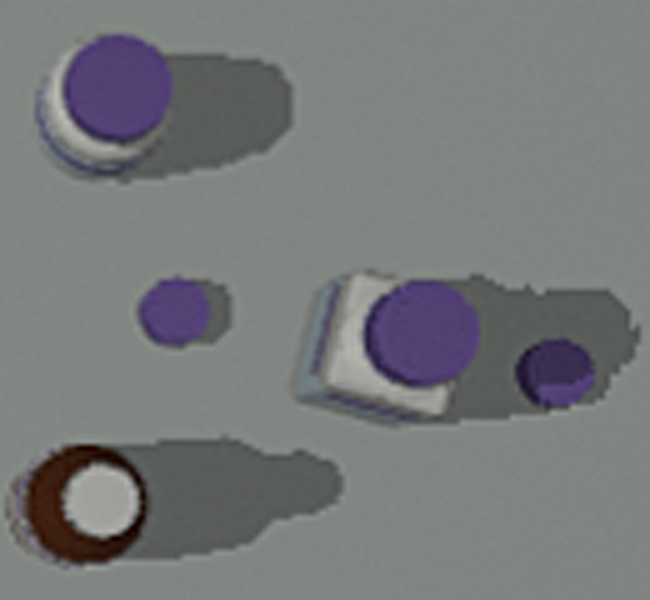

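View pics/c_stand.png

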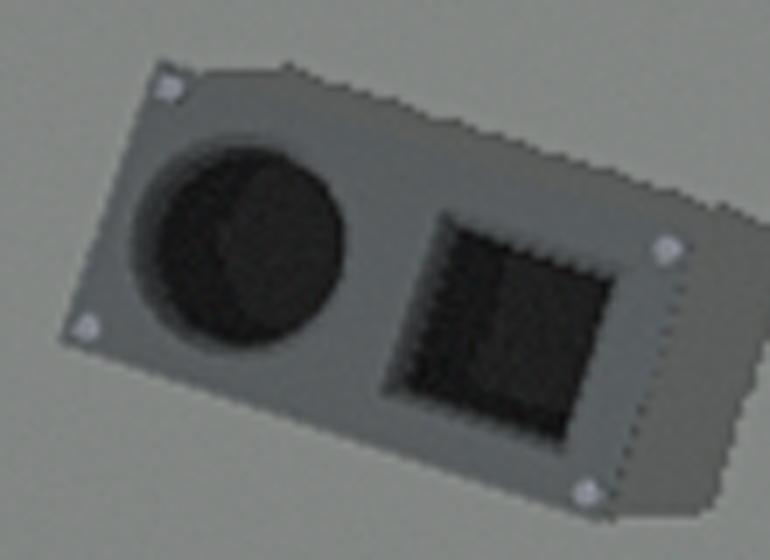

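The crop confirms a square white body under the purple cap, with the cap centre at crop (422,332). The bottle's shoulder corners are at crop (360,272), (323,383) and (443,417). The stand crop shows screws at (170,87), (88,326), (586,492), (667,250) and the square pocket around (500,330).

```bash
cat > h.py <<'E'
from workcell import get_obs, imaging, env
import cv2,numpy as np
from scipy.spatial.transform import Rotation as R
def cam(n):
    i=imaging.camera_info(n)
    if 'T' in i: return i['mtx'],i['k1'],np.array(i['T'])
    o=get_obs();T=np.eye(4);T[:3,:3]=R.from_quat(np.roll(o['tool_rot'],-1)).as_matrix();T[:3,3]=o['eef_pos']
    return i['mtx'],i['k1'],T@np.array(i['T_tool_cam'])
def p2w(c,uv,z):
    K,k,T=c
    p=cv2.undistortPoints(np.array(uv,float).reshape(-1,1,2),np.array(K),np.array([k,0,0,0,0.])).reshape(-1,2)
    d=np.c_[p[:,0],-p[:,1],-np.ones(len(p))]@T[:3,:3].T
    return T[:3,3]+d*((z-T[2,3])/d[:,2])[:,None]
def w2p(c,P):
    K,k,T=c
    q=(np.atleast_2d(P)-T[:3,3])@T[:3,:3]; q=q*[1,-1,-1]
    return cv2.projectPoints(q,np.zeros(3),np.zeros(3),np.array(K),np.array([k,0,0,0,0.]))[0].reshape(-1,2)
E
python3 - <<'E'
from h import *
c=cam("top")
f=lambda l,o,s:[[o[0]+(u+.5)/s-.5,o[1]+(v+.5)/s-.5] for u,v in l]
print("cap",p2w(c,f([(422,332)],(325,145),5),.117))
b=p2w(c,f([(360,272),(323,383),(443,417)],(325,145),5),.08)
print(b,"ctr",(b[0]+b[2])/2)
for i,j in((0,1),(1,2)): d=b[j]-b[i];print(np.linalg.norm(d),np.degrees(np.arctan2(d[1],d[0])))
print("tub,syrup",p2w(c,f([(118,88)],(325,145),5),.078),p2w(c,f([(102,499)],(325,145),5),.121))
s=p2w(c,f([(170,87),(88,326),(586,492),(667,250)],(185,190),7),.038)
m=s.mean(0);d=(s[0]+s[1]-s[2]-s[3]);a=np.arctan2(d[1],d[0]);print(s,m,np.degrees(a))
u=np.array([np.cos(a),np.sin(a),0]);print("pocket",m-.045*u)
q=p2w(c,f([(440,215),(385,392),(562,447),(620,275)],(185,190),7),.038);print("pocket mouth",q.mean(0),np.linalg.norm(np.roll(q,1,0)-q,axis=1))
E
```

```text
cap [[ 0.54974093 -0.23905468  0.117     ]]
[[ 0.58031372 -0.22303401  0.08      ]
 [ 0.530374   -0.20656771  0.08      ]
 [ 0.51669465 -0.25884793  0.08      ]] ctr [ 0.54850419 -0.24094097  0.08      ]
0.05258436479454032 161.75139333733446
0.054040226188138696 -104.6629646047614
tub,syrup [[ 0.66177526 -0.1157897   0.078     ]] [[ 0.47497416 -0.10354371  0.121     ]]
[[0.56872539 0.20189539 0.038     ]
 [0.48829933 0.22562497 0.038     ]
 [0.4380815  0.05926276 0.038     ]
 [0.51838416 0.03462769 0.038     ]] [0.5033726 0.1303527 0.038    ] 73.22671883362372
pocket [0.49038626 0.08726726 0.038     ]
pocket mouth [0.48985628 0.08856816 0.038     ] [0.06303543 0.06123163 0.06118025 0.05977681]
```

>>> {"fn": "drive_tool", "kwargs": {
  "gripper": [0, 0, 0, 0, 0, 0, 0, 0],
  "offset": [
    [0.44, -1, 0],
    [0.44, -1, 0],
    [0.44, -1, 0],
    [0.44, -1, 0],
    [0.44, -1, 0],
    [0.44, -1, 0],
    [0.44, -1, 0],
    [0.44, -1, 0]
  ],
  "angular": [
    [0, 0, 0],
    [0, 0, 0],
    [0, 0, 0],
    [0, 0, 0],
    [0, 0, 0],
    [0, 0, 0],
    [0, 0, 0],
    [0, 0, 0]
  ],
  "newtons": 60
}}

```text
clock: 0.77
eef_pos: [0.3156, 0.2938, 0.248]
tool_rot: [-0.0, 0.186, 0.983, -0.0]
contact_force: [1.0, -0.0, 0.3]
opening: 0.0852
gripper_force: 0.0
```

>>> {"fn": "drive_tool", "kwargs": {
  "gripper": [0, 0, 0, 0, 0, 0, 0, 0],
  "offset": [
    [0.44, -1, 0],
    [0.44, -1, 0],
    [0.44, -1, 0],
    [0.44, -1, 0],
    [0.44, -1, 0],
    [0.44, -1, 0],
    [0.44, -1, 0],
    [0.44, -1, 0]
  ],
  "angular": [
    [0, 0, 0],
    [0, 0, 0],
    [0, 0, 0],
    [0, 0, 0],
    [0, 0, 0],
    [0, 0, 0],
    [0, 0, 0],
    [0, 0, 0]
  ]
}}

```text
clock: 1.43
eef_pos: [0.4212, 0.0537, 0.2481]
tool_rot: [-0.0, 0.186, 0.983, 0.0]
contact_force: [0.1, 1.2, -1.0]
opening: 0.0856
gripper_force: 0.0
```

>>> {"fn": "drive_tool", "kwargs": {
  "gripper": [0, 0, 0, 0, 0, 0, 0, 0],
  "offset": [
    [0.44, -1, 0],
    [0.44, -1, 0],
    [0.44, -1, 0],
    [0.44, -1, 0],
    [0.44, -1, 0],
    [0.44, -1, 0],
    [0.44, -1, 0],
    [0, 0, 0]
  ],
  "angular": [
    [0, 0, 0],
    [0, 0, 0],
    [0, 0, 0],
    [0, 0, 0],
    [0, 0, 0],
    [0, 0, 0],
    [0, 0, 0],
    [0, 0, 0]
  ]
}}

```text
clock: 2.1
eef_pos: [0.5156, -0.1597, 0.2472]
tool_rot: [0.001, 0.188, 0.982, -0.001]
contact_force: [1.0, -0.5, 0.0]
opening: 0.0855
gripper_force: 0.0
```

>>> {"fn": "drive_tool", "kwargs": {
  "gripper": [0, 0, 0, 0, 0],
  "offset": [
    [0.37, -0.9, -0.2],
    [0.37, -0.9, -0.4],
    [0.37, -0.87, -0.5],
    [0, 0, 0],
    [0, 0, 0]
  ],
  "angular": [
    [0, 0, 0],
    [0, 0, 0],
    [0, 0, 0],
    [0, 0, 0],
    [0, 0, 0]
  ]
}}

```text
clock: 2.52
eef_pos: [0.5461, -0.2352, 0.2133]
tool_rot: [-0.002, 0.187, 0.982, 0.001]
contact_force: [0.7, 1.0, 0.6]
opening: 0.0854
gripper_force: 0.0
```

```bash
python3 - <<'E'
from h import *
c=cam("wrist");im=imaging.snapshot("wrist");cv2.imwrite("pics/w1.png",im[:,:,::-1])
np.savez("w1.npz",K=c[0],k=c[1],T=c[2]); print(get_obs()['eef_pos'])
print(w2p(c,[[.5497,-.2391,.117],[.5485,-.241,.08]]))
E
```

```text
[ 0.54613555 -0.23433585  0.21433333]
[[275.94983595 227.99392373]
 [273.55746942 211.96985445]]
```

View pics/w1.png

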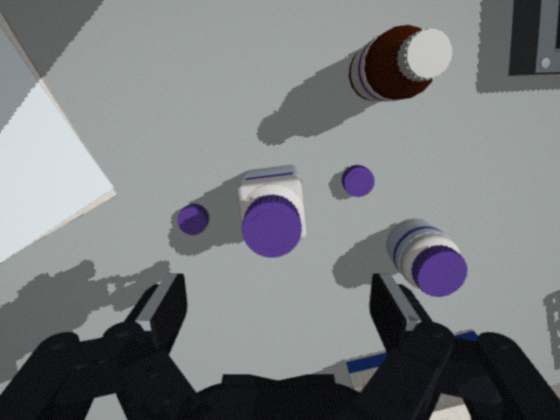

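The wrist view shows the square bottle's cap-top centre at about (271.5,226.5), between the fingers. Its shoulder back edge runs from (240,184) to (301,177), and the left-hand neighbours are clear of the fingers.

```bash
python3 - <<'E'
from h import *
d=np.load("w1.npz");c=(d['K'],float(d['k']),d['T'])
im=cv2.imread("pics/w1.png")
hsv=cv2.cvtColor(im,cv2.COLOR_BGR2HSV);m=cv2.inRange(hsv,(120,90,90),(150,255,255))[195:265,235:310]
cs=max(cv2.findContours(m,cv2.RETR_EXTERNAL,cv2.CHAIN_APPROX_NONE)[0],key=len)
e=cv2.fitEllipse(cs);print(e);uv=[e[0][0]+235,e[0][1]+195]
print(p2w(c,[uv,(271.5,226.5)],.117))
b=p2w(c,[(240,184.5),(301,177.5)],.08);v=b[1]-b[0];print(b,np.linalg.norm(v),np.degrees(np.arctan2(v[1],v[0])))
cv2.imwrite("pics/w1c.png",cv2.resize(im[150:270,220:330],None,fx=5,fy=5,interpolation=cv2.INTER_CUBIC))
E
```

```text
((36.76987075805664, 32.360069274902344), (56.292205810546875, 60.10969543457031), 43.24856185913086)
[[ 0.54810017 -0.24178984  0.117     ]
 [ 0.547397   -0.24172252  0.117     ]]
[[ 0.51615318 -0.25794796  0.08      ]
 [ 0.52913777 -0.20903587  0.08      ]] 0.05060624017529134 75.13272404291139
```

View pics/w1c.png

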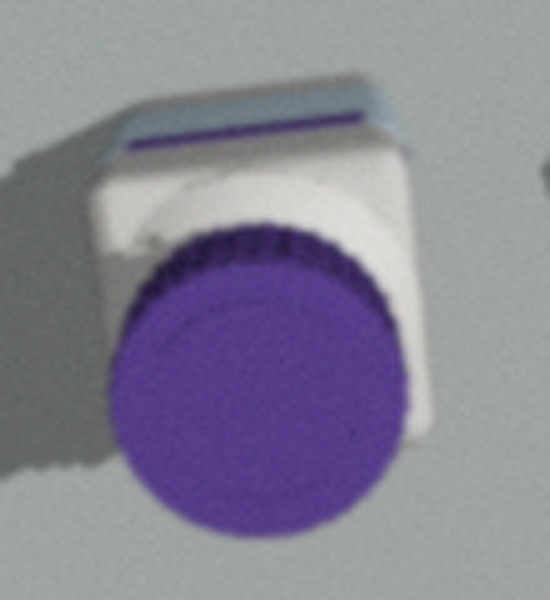

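>>> {"fn": "drive_tool", "kwargs": {
  "gripper": [0, 0, 0, 0, 0, 0, 0],
  "offset": [
    [0.07, -0.19, 0],
    [0, 0, -0.8],
    [0, 0, -0.8],
    [0, 0, -0.8],
    [0, 0, -0.7],
    [0, 0, -0.4],
    [0, 0, 0]
  ],
  "angular": [
    [0, 0, 0],
    [0, 0, 0],
    [0, 0, 0],
    [0, 0, 0],
    [0, 0, 0],
    [0, 0, 0],
    [0, 0, 0]
  ],
  "newtons": 70
}}

```text
clock: 3.15
eef_pos: [0.5474, -0.2386, 0.1082]
tool_rot: [-0.002, 0.185, 0.983, 0.001]
contact_force: [-0.8, 0.3, 0.6]
opening: 0.0854
gripper_force: 0.0
```

>>> {"fn": "drive_tool", "kwargs": {
  "gripper": [1, 1, 1, 1, 1, 1, 1, 1],
  "offset": [
    [0, 0, 0],
    [0, 0, 0],
    [0, 0, 0],
    [0, 0, 0],
    [0, 0, 0],
    [0, 0, 0],
    [0, 0, 0],
    [0, 0, 0]
  ],
  "angular": [
    [0, 0, 0],
    [0, 0, 0],
    [0, 0, 0],
    [0, 0, 0],
    [0, 0, 0],
    [0, 0, 0],
    [0, 0, 0],
    [0, 0, 0]
  ]
}}

```text
clock: 3.82
eef_pos: [0.5499, -0.2413, 0.1124]
tool_rot: [0.002, 0.186, 0.983, -0.001]
contact_force: [-1.0, 0.1, 5.6]
opening: 0.0421
gripper_force: 70.2
```

>>> {"fn": "drive_tool", "kwargs": {
  "gripper": [1, 1, 1, 1, 1, 1, 1, 1],
  "offset": [
    [0, 0, 0.2],
    [0, 0, 0.4],
    [0, 0, 0.7],
    [0, 0, 0.9],
    [0, 0, 0.9],
    [0, 0, 0.9],
    [0, 0, 0.7],
    [0, 0, 0.3]
  ],
  "angular": [
    [0, 0, 0],
    [0, 0, 0],
    [0, 0, 0],
    [0, 0, 0],
    [0, 0, 0],
    [0, 0, 0],
    [0, 0, 0],
    [0, 0, 0]
  ]
}}

```text
clock: 4.48
eef_pos: [0.55, -0.241, 0.2645]
tool_rot: [0.003, 0.186, 0.983, -0.001]
contact_force: [-0.1, -0.2, -1.1]
opening: 0.042
gripper_force: 71.1
```

```bash
python3 - <<'E'
from h import *
for i in range(3):
    im=imaging.snapshot("wrist");o=get_obs();print(o['eef_pos'],o['contact_force'],o['opening'],o['tool_rot'])
cv2.imwrite("pics/w2.png",im[:,:,::-1])
E
```

```text
[ 0.55026749 -0.24119758  0.26475427] [ 0.6218229  -0.67111293  0.30406315] 0.04174214868238524 [ 0.00297635  0.18578346  0.98258564 -0.00105272]
[ 0.54987791 -0.24097235  0.26251222] [ 0.38712017  0.58589719 -1.26483496] 0.041766276209591245 [ 1.94748403e-03  1.85804030e-01  9.82584673e-01 -6.56354472e-04]
[ 0.54918225 -0.24057792  0.26052088] [ 0.7990774   0.14799511 -2.11454338] 0.041954893146111324 [ 4.90230267e-04  1.85810433e-01  9.82585481e-01 -1.21036665e-04]
```

View pics/w2.png

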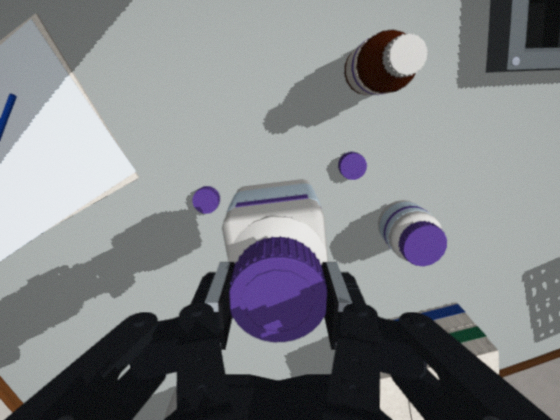

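The bottle hangs level in the grip, with its cap centred at about (279,290). Next I carry it towards the holder and stop short to look at the pocket.

>>> {"fn": "drive_tool", "kwargs": {
  "gripper": [1, 1, 1, 1, 1, 1, 1, 1],
  "offset": [
    [-0.09, 0.5, 0],
    [-0.18, 1, 0],
    [-0.18, 1, 0],
    [-0.18, 1, 0],
    [-0.18, 1, 0],
    [-0.18, 1, 0],
    [-0.18, 1, 0],
    [-0.09, 0.5, 0]
  ],
  "angular": [
    [0, 0, 0],
    [0, 0, 0],
    [0, 0, 0],
    [0, 0, 0],
    [0, 0, 0],
    [0, 0, 0],
    [0, 0, 0],
    [0, 0, 0]
  ]
}}

```text
clock: 5.3
eef_pos: [0.5085, -0.0267, 0.2583]
tool_rot: [-0.002, 0.185, 0.983, 0.001]
contact_force: [-0.7, 0.1, -1.0]
opening: 0.042
gripper_force: 71.2
```

>>> {"fn": "drive_tool", "kwargs": {
  "gripper": [1, 1, 1],
  "offset": [
    [0, 0, 0],
    [0, 0, 0],
    [0, 0, 0]
  ],
  "angular": [
    [0, 0, -0.3],
    [0, 0, 0],
    [0, 0, 0]
  ]
}}

```text
clock: 5.55
eef_pos: [0.5102, -0.0297, 0.2588]
tool_rot: [-0.001, 0.198, 0.98, 0.0]
contact_force: [0.7, -0.3, -1.4]
opening: 0.042
gripper_force: 71.3
```

```bash
python3 - <<'E'
from h import *
c=cam("wrist");im=imaging.snapshot("wrist");o=get_obs();print(o['eef_pos'],o['tool_rot'],o['contact_force'])
c2=cam("wrist");np.savez("w3.npz",K=c[0],k=c[1],T=(c[2]+c2[2])/2)
uv=w2p(c,[[.490,.088,.038]])[0];print(uv)
x,y=[int(round(t)) for t in uv];x=min(max(x,110),450);y=min(max(y,80),340)
print(x-110,y-80);cv2.imwrite("pics/w3.png",im[:,:,::-1])
cv2.imwrite("pics/w3c.png",cv2.resize(im[y-80:y+80,x-110:x+90,::-1],None,fx=3.75,fy=3.75,interpolation=cv2.INTER_CUBIC))
E
```

```text
[ 0.5104908  -0.03017697  0.25911177] [-1.06692582e-03  1.98283491e-01  9.80144130e-01  5.58642063e-05] [ 0.31227673 -0.25945272 -1.11667168]
[374.76299108 123.80693467]
265 44
```

View pics/w3c.png

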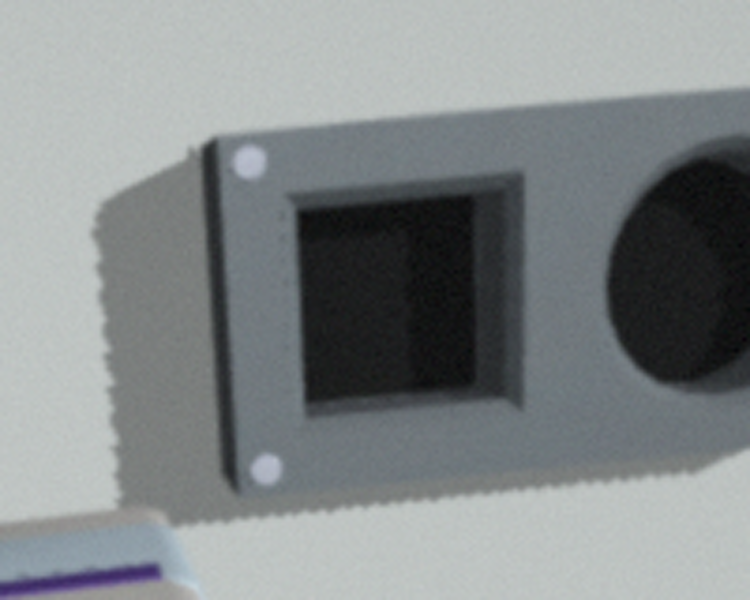

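The pocket's mouth corners are at crop (288,195), (523,172), (523,408), (303,417). The holder's end corners are at (218,138) and (238,493), and its screws at (249,161) and (266,469). The bottle's stripe runs nearly parallel to the holder's edges.

```bash
python3 - <<'E'
from h import *
d=np.load("w3.npz");c=(d['K'],float(d['k']),d['T'])
f=lambda l:[[265+(u+.5)/3.75-.5,44+(v+.5)/3.75-.5] for u,v in l]
an=lambda v:np.degrees(np.arctan2(v[1],v[0]))
q=p2w(c,f([(288,195),(523,172),(523,408),(303,417)]),.038);print("mouth",q.mean(0),[round(float(np.linalg.norm(q[i]-q[i-1])),4) for i in range(4)],an(q[1]-q[0]),an(q[2]-q[3]))
s=p2w(c,f([(218,138),(238,493),(750,88),(750,450)]),.038)
print("len",np.linalg.norm(s[1]-s[0]),"x ang",an(s[1]-s[0]),an(s[2]-s[0]),an(s[3]-s[1]))
a=an(s[2]-s[0])/2+an(s[3]-s[1])/2;u=np.array([np.cos(np.radians(a)),np.sin(np.radians(a)),0])
print("pocket",(s[0]+s[1])/2+.05*u,a)
g=p2w(c,f([(249,161),(266,469)]),.038);print("screw",g,g.mean(0))
st=p2w(c,f([(0,590),(160,570)]),.2);print("stripe",an(st[1]-st[0]))
E
```

```text
mouth [0.48992432 0.08700891 0.038     ] [0.0611, 0.0648, 0.0649, 0.0638] 73.25935433018725 69.87955442414317
len 0.09788399235812283 x ang -17.19970171034738 73.32253454322924 72.34372138036456
pocket [0.49079193 0.08555979 0.038     ] 72.83312796179689
screw [[0.43801178 0.05794784 0.038     ]
 [0.51928199 0.03329085 0.038     ]] [0.47864689 0.04561934 0.038     ]
stripe 74.56698183786418
```

```bash
python3 - <<'E'
from h import *
i=imaging.camera_info("wrist");c=(i['mtx'],i['k1'],np.array(i['T_tool_cam']))
im=cv2.imread("pics/w2.png");hsv=cv2.cvtColor(im,cv2.COLOR_BGR2HSV)
m=cv2.inRange(hsv,(120,90,95),(150,255,255));m[:235]=0;m[345:]=0;m[:,:225]=0;m[:,335:]=0
cs=max(cv2.findContours(m,cv2.RETR_EXTERNAL,cv2.CHAIN_APPROX_NONE)[0],key=len)
print(cv2.boundingRect(cs),cv2.fitEllipse(cs))
for z in(-.008,-.005,-.002):
    th=np.linspace(0,2*np.pi,73)
    P=lambda x:np.c_[x+.022*np.cos(th),.022*np.sin(th),0*th+z]
    for x in(-.003,0,.003):
        q=w2p(c,P(x));print(z,x,q.min(0).round(1),q.max(0).round(1))
E
```

```text
(230, 238, 95, 75) ((277.315185546875, 277.8670959472656), (59.08408737182617, 101.20169067382812), 68.1397705078125)
-0.008 -0.003 [229.5 264.5] [330.9 350.3]
-0.008 0 [229.1 257.9] [331.3 345. ]
-0.008 0.003 [228.7 251.2] [331.7 339.7]
-0.005 -0.003 [230.4 261.1] [329.8 345.7]
-0.005 0 [230.1 254.6] [330.2 340.5]
-0.005 0.003 [229.7 248. ] [330.6 335.3]
-0.002 -0.003 [231.3 257.9] [328.8 341.3]
-0.002 0 [231.  251.5] [329.2 336.2]
-0.002 0.003 [230.7 245.1] [329.6 331. ]
```

>>> {"fn": "drive_tool", "kwargs": {
  "gripper": [1, 1, 1, 1, 1, 1, 1, 1],
  "offset": [
    [-0.1, 0.6, 0],
    [-0.17, 1, 0],
    [-0.17, 1, 0],
    [-0.13, 0.8, 0],
    [-0.1, 0.5, 0],
    [0, 0, -0.5],
    [0, 0, -0.9],
    [0, 0, -0.6]
  ],
  "angular": [
    [0, 0, -0.2],
    [0, 0, 0],
    [0, 0, 0],
    [0, 0, 0],
    [0, 0, 0],
    [0, 0, 0],
    [0, 0, 0],
    [0, 0, 0]
  ]
}}

```text
clock: 6.27
eef_pos: [0.4907, 0.0864, 0.1985]
tool_rot: [-0.0, 0.207, 0.978, -0.0]
contact_force: [0.5, 0.2, -2.1]
opening: 0.0419
gripper_force: 71.4
```

>>> {"fn": "drive_tool", "kwargs": {
  "gripper": [1, 1, 1, 1],
  "offset": [
    [0, 0, -0.8],
    [0, 0, -0.4],
    [0, 0, 0],
    [0, 0, 0]
  ],
  "angular": [
    [0, 0, 0],
    [0, 0, 0],
    [0, 0, 0],
    [0, 0, 0]
  ]
}}

```text
clock: 6.6
eef_pos: [0.4905, 0.086, 0.1635]
tool_rot: [-0.001, 0.208, 0.978, -0.0]
contact_force: [-0.3, -0.5, -1.3]
opening: 0.0419
gripper_force: 71.4
```

```bash
python3 - <<'E'
from h import *
p=[]
for i in range(3):
    im=imaging.snapshot("scene" if i==0 else "top");o=get_obs();p.append(o['eef_pos'])
    if i==0: cv2.imwrite("pics/s4.png",cv2.resize(im[120:260,220:380,::-1],None,fx=4,fy=4,interpolation=cv2.INTER_CUBIC))
    else: cv2.imwrite("pics/t4.png",im[:,:,::-1])
print(np.mean(p,0),np.ptp(p,0),o['tool_rot'],o['contact_force'])
E
```

```text
[0.49173555 0.08616521 0.16502737] [0.00073766 0.00016132 0.00092842] [9.80422170e-04 2.07431547e-01 9.78249009e-01 2.63064648e-04] [ 0.09988087 -0.1720801  -1.3301875 ]
```

View pics/s4.png

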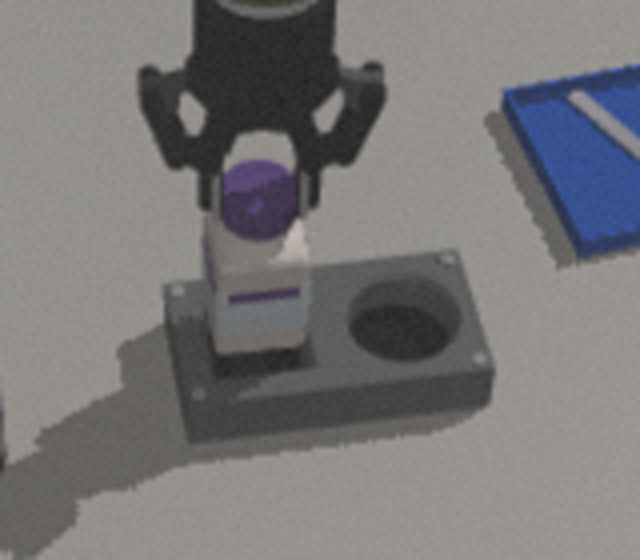

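The bottle hangs upright over the square pocket, parallel to its walls. I lower it gently.

>>> {"fn": "drive_tool", "kwargs": {
  "gripper": [1, 1, 1, 1, 1, 1],
  "offset": [
    [-0.03, 0.03, -0.15],
    [0, 0, -0.15],
    [0, 0, -0.15],
    [0, 0, -0.15],
    [0, 0, -0.1],
    [0, 0, 0]
  ],
  "angular": [
    [0, 0, 0],
    [0, 0, 0],
    [0, 0, 0],
    [0, 0, 0],
    [0, 0, 0],
    [0, 0, 0]
  ]
}}

```text
clock: 7.25
eef_pos: [0.4896, 0.0874, 0.1424]
tool_rot: [-0.001, 0.207, 0.978, -0.0]
contact_force: [-0.0, -0.5, -0.7]
opening: 0.042
gripper_force: 71.3
```

>>> {"fn": "drive_tool", "kwargs": {
  "gripper": [1, 1, 1, 1, 1],
  "offset": [
    [0, 0, -0.15],
    [0, 0, -0.15],
    [0, 0, -0.15],
    [0, 0, -0.05],
    [0, 0, 0]
  ],
  "angular": [
    [0, 0, 0],
    [0, 0, 0],
    [0, 0, 0],
    [0, 0, 0],
    [0, 0, 0]
  ]
}}

```text
clock: 7.67
eef_pos: [0.4897, 0.0874, 0.1277]
tool_rot: [-0.001, 0.207, 0.978, -0.0]
contact_force: [-0.2, -0.3, -1.6]
opening: 0.0418
gripper_force: 71.4
```

>>> {"fn": "drive_tool", "kwargs": {
  "gripper": [1, 1, 1, 1],
  "offset": [
    [0, 0, -0.08],
    [0, 0, -0.08],
    [0, 0, 0],
    [0, 0, 0]
  ],
  "angular": [
    [0, 0, 0],
    [0, 0, 0],
    [0, 0, 0],
    [0, 0, 0]
  ]
}}

```text
clock: 8.0
eef_pos: [0.4901, 0.0874, 0.1234]
tool_rot: [-0.0, 0.207, 0.978, 0.0]
contact_force: [0.1, 0.3, -2.3]
opening: 0.0425
gripper_force: 71.4
```

>>> {"fn": "drive_tool", "kwargs": {
  "gripper": [1, 1, 1, 1],
  "offset": [
    [0, 0, -0.05],
    [0, 0, -0.05],
    [0, 0, 0],
    [0, 0, 0]
  ],
  "angular": [
    [0, 0, 0],
    [0, 0, 0],
    [0, 0, 0],
    [0, 0, 0]
  ]
}}

```text
clock: 8.33
eef_pos: [0.4907, 0.0872, 0.1219]
tool_rot: [0.001, 0.207, 0.978, -0.0]
contact_force: [-2.7, -1.5, 9.1]
opening: 0.0425
gripper_force: 72.5
```

Contact at the expected height (base about 10 mm up, 9 N), so the bottle is seated. Next I press.

>>> {"fn": "drive_tool", "kwargs": {
  "gripper": [1, 1, 1, 1, 1],
  "offset": [
    [0, 0, 0],
    [0, 0, -0.05],
    [0, 0, -0.05],
    [0, 0, -0.05],
    [0, 0, 0]
  ],
  "angular": [
    [0, 0, 0],
    [0, 0, 0],
    [0, 0, 0],
    [0, 0, 0],
    [0, 0, 0]
  ],
  "newtons": 90
}}

```text
clock: 8.75
eef_pos: [0.4907, 0.0871, 0.1178]
tool_rot: [0.001, 0.207, 0.978, -0.0]
contact_force: [-2.9, -1.6, 12.3]
opening: 0.0413
gripper_force: 93.0
```

>>> {"fn": "drive_tool", "kwargs": {
  "gripper": [1, 1, 1, 1],
  "offset": [
    [0, 0, -0.04],
    [0, 0, -0.03],
    [0, 0, 0],
    [0, 0, 0]
  ],
  "angular": [
    [0, 0, 0],
    [0, 0, 0],
    [0, 0, 0],
    [0, 0, 0]
  ]
}}

```text
clock: 9.08
eef_pos: [0.4911, 0.087, 0.1176]
tool_rot: [0.002, 0.207, 0.978, -0.0]
contact_force: [-6.7, -2.1, 24.9]
opening: 0.0416
gripper_force: 94.2
```

>>> {"fn": "drive_tool", "kwargs": {
  "gripper": [1, 1, 1, 1, 1, 1],
  "offset": [
    [0, 0, 0],
    [0, 0, 0],
    [0, 0, 0],
    [0, 0, 0],
    [0, 0, 0],
    [0, 0, 0]
  ],
  "angular": [
    [0, 0, 0.6],
    [0, 0, 0.8],
    [0, 0, 0.8],
    [0, 0, 0.8],
    [0, 0, 0.8],
    [0, 0, 0.8]
  ]
}}

```text
clock: 9.58
eef_pos: [0.4917, 0.0871, 0.1174]
tool_rot: [0.002, 0.007, 1.0, -0.0]
contact_force: [-6.0, -2.0, 22.0]
opening: 0.0414
gripper_force: 93.9
```

>>> {"fn": "drive_tool", "kwargs": {
  "gripper": [1, 1, 1, 1, 1, 1, 1, 1],
  "offset": [
    [0, 0, 0],
    [0, 0, 0],
    [0, 0, 0],
    [0, 0, 0],
    [0, 0, 0],
    [0, 0, 0],
    [0, 0, 0],
    [0, 0, 0]
  ],
  "angular": [
    [0, 0, 0.8],
    [0, 0, 1],
    [0, 0, 1],
    [0, 0, 1],
    [0, 0, 1],
    [0, 0, 1],
    [0, 0, 1],
    [0, 0, 1]
  ]
}}

```text
clock: 10.25
eef_pos: [0.4916, 0.0869, 0.1174]
tool_rot: [0.002, -0.328, 0.945, -0.001]
contact_force: [-5.6, -2.5, 22.6]
opening: 0.0415
gripper_force: 93.9
```

```bash
python3 - <<'E'
from h import *
im=imaging.snapshot("scene");o=get_obs();print(o['eef_pos'],o['tool_rot'],o['contact_force'],o['wrist_torque'],o['joint_positions'])
cv2.imwrite("pics/s5.png",cv2.resize(im[120:260,220:380,::-1],None,fx=4,fy=4,interpolation=cv2.INTER_CUBIC))
E
```

```text
[0.49160051 0.08692798 0.11744477] [ 0.00201876 -0.33009305  0.94394539 -0.00126465] [-6.21941677 -2.85635547 22.77590757] [-0.35910126  1.35258306  0.041695  ] [ 0.01472102  0.24637281 -0.37971149  0.94008193 -0.00112303 -0.65808787]
```

View pics/s5.png

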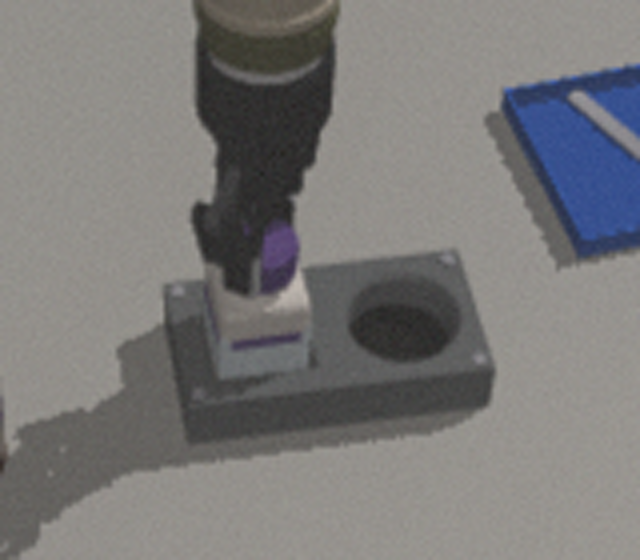

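The bottle stays square in the pocket, and the tool turned 62° with little residual torque. Now I lift.

>>> {"fn": "drive_tool", "kwargs": {
  "gripper": [1, 1, 1, 1, 1, 1, 1],
  "offset": [
    [0, 0, 0.1],
    [0, 0, 0.1],
    [0, 0, 0.1],
    [0, 0, 0.1],
    [0, 0, 0.2],
    [0, 0, 0.2],
    [0, 0, 0]
  ],
  "angular": [
    [0, 0, 0],
    [0, 0, 0],
    [0, 0, 0],
    [0, 0, 0],
    [0, 0, 0],
    [0, 0, 0],
    [0, 0, 0]
  ]
}}

```text
clock: 10.88
eef_pos: [0.4909, 0.0875, 0.1392]
tool_rot: [0.001, -0.326, 0.945, -0.0]
contact_force: [-0.1, 0.5, -0.5]
opening: 0.0415
gripper_force: 91.4
```

>>> {"fn": "drive_tool", "kwargs": {
  "gripper": [1, 1, 1, 1, 1, 1],
  "offset": [
    [0, 0, 0.3],
    [0, 0, 0.3],
    [0, 0, 0.3],
    [0, 0, 0.3],
    [0, 0, 0.2],
    [0, 0, 0]
  ],
  "angular": [
    [0, 0, 0],
    [0, 0, 0],
    [0, 0, 0],
    [0, 0, 0],
    [0, 0, 0],
    [0, 0, 0]
  ]
}}

```text
clock: 11.38
eef_pos: [0.4913, 0.0875, 0.1818]
tool_rot: [0.001, -0.326, 0.945, -0.0]
contact_force: [-0.4, 0.0, -0.0]
opening: 0.0414
gripper_force: 91.4
```

```bash
python3 - <<'E'
from h import *
im=imaging.snapshot("scene");o=get_obs();print(o['eef_pos'],o['tool_rot'],o['contact_force'],o['gripper_force'],o['opening'])
cv2.imwrite("pics/s6.png",cv2.resize(im[110:270,110:380,::-1],None,fx=2.9,fy=2.9,interpolation=cv2.INTER_CUBIC))
E
```

```text
[0.49084475 0.08744424 0.18092903] [ 9.09223617e-04 -3.26257975e-01  9.45280298e-01 -2.57051899e-04] [ 1.32958059  1.23320098 -0.66154021] 91.44278771363759 0.041286160928484215
```

View pics/s6.png

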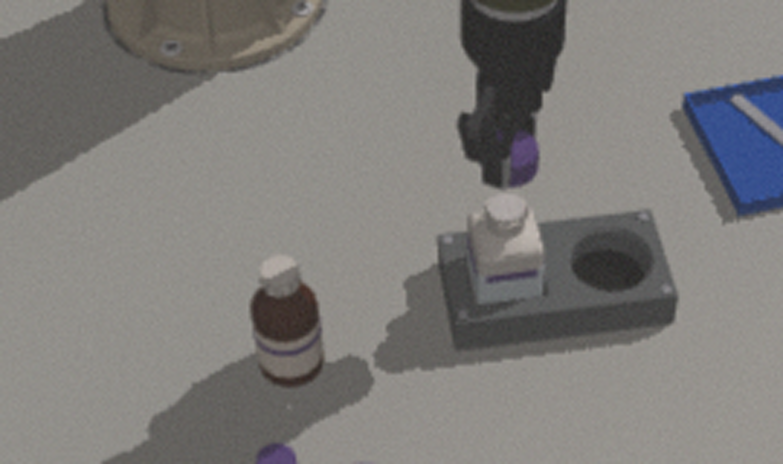

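The cap is in the gripper, about 45 mm above the bottle's foil mouth at about (506,200). The bottle stands in the pocket and the syrup bottle has not moved.

>>> {"fn": "drive_tool", "kwargs": {
  "gripper": [1, 1, 1, 1],
  "offset": [
    [0, 0, 0],
    [0, 0, 0],
    [0, 0, 0],
    [0, 0, 0]
  ],
  "angular": [
    [0, 0, 0],
    [0, 0, 0],
    [0, 0, 0],
    [0, 0, 0]
  ]
}}

```text
clock: 11.77
eef_pos: [0.4899, 0.0874, 0.1794]
tool_rot: [-0.0, -0.326, 0.945, 0.0]
contact_force: [0.9, 0.6, 0.8]
opening: 0.0416
gripper_force: 91.5
```

```bash
python3 -c "
from workcell import close_job
print(close_job())"
```

```text
the job is handed in; nothing more can be done
None
```

I handed the job in at about 12 s on the robot's clock: the bottle is seated in the square pocket, its cap is off and held about 45 mm above the mouth, and I didn't touch the other bottles; the verdict was not shown to me.

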